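# Wind the specimen pot round to the opening and take it out

### The job

The wide, squat specimen pot stands to one side under the hood of the sample carousel. Wind its crank (about one and a half turns, the shorter way round), without touching the carousel itself or what stands in it, until the pot stands at the middle of the open front, let the carousel stand still there, then lift the pot out and set it down upright in the steel tray. Do not drop it, and do not knock over the vials in the carousel or the torch and spray bottle on the desk.

Things in the scene. Friction and masses are not known exactly. Their poses are not given: they have to be found in the camera images.
- pot: The specimen pot: squat white jar with a screw cap, 46 mm diameter, 56 mm high, 90 g, the only wide one in the carousel. Origin: centre of its underside; z up along its axis. It stands loosely in a pocket of the carousel (52 mm bore, 12 mm high rim), at the start 90 degrees to one side or the other of the opening, under the hood.
- opening (a point): Point on the carousel's pocket floor at the middle of the open front, where the pot must be brought; 30 mm above the desk, behind a small black mark on the base's front edge. Axes: x from the device's front to its back, y to the crank's side, z up. The clear hood starts 52 mm behind this point; its top is 119 mm above the desk.
- rotor_axis (a point): Point on the carousel's vertical axis at pocket-floor height, 80 mm behind the opening. Axes as for the opening. The carousel is a 220 mm disc with four pockets, 90 degrees apart, centred 80 mm from this axis. Anticlockwise (seen from above) is positive.
- rotor: The carousel disc with its four pockets, which the crank turns. Origin on its vertical axis, 22 mm above the desk (underside of the disc); z up.
- crank (a joint): Angle of the crank, rad, 0 at the start, positive anticlockwise when looking down on the sloping face. It turns without end both ways and stays where it is left. One full turn turns the carousel 60 degrees in the same sense (geared 6 to 1). About 1.5 N at the grip.
- crank_hub (a point): Point on the crank's axis, level with the middle of the grip, 44 mm out from the sloping face (125 by 130 mm) of the grey gear housing. Turns with the crank: z points out along the axis, which leans 30 degrees from vertical sideways, away from the carousel; x points along the arm to the grip; y is the way the grip moves for positive angles.
- crank_grip (a point): Middle of the crank's grip, 55 mm from the axis: a black upright bar fixed to the end of the steel arm (it does not spin), 26 mm along the arm (x), 14 mm thick (y), 45 mm tall (z); it stands 22.5 mm above and below this point, the arm lies beneath it. Axes as for crank_hub.
- tray: Open steel tray, 140 mm (x) by 110 mm (y), 18 mm high, walls and floor 4 mm thick, fixed to the desk. Origin: centre of its underside.
- vial_a: Slim white vial, 32 mm diameter, 75 mm high, loose in a pocket of the carousel. Origin: centre of its underside.
- vial_b: Another such vial, at the start in the rearmost pocket.
- torch: Black torch standing on end on the desk, 44 mm diameter, 155 mm high; a bystander. Origin: centre of its underside.
- spray: White spray bottle standing on the desk, 42 mm diameter, 129 mm high; a bystander. Origin: centre of its underside.

How it is judged (in metres and radians):
On the way:
1. the pot has been wound to the middle of the open front (within 12 mm, still in the carousel) and stands still (horizontal distance between pot and opening below 0.012 m and z of pot in the frame of opening below 0.006 m and linear speed of pot below 0.02 m/s), for 0.3 s.
At the end, for the whole second after the job is handed in: The pot stands upright (within 6 degrees) and at rest on the tray's floor, its centre within 50 mm (tray's x) and 35 mm (tray's y) of the tray's centre (x of pot in the frame of tray between -0.05 and 0.05 m and y of pot in the frame of tray between -0.035 and 0.035 m and z of pot in the frame of tray below 0.01 m and angle between pot's own z axis and vertical below 0.1 rad and linear speed of pot below 0.02 m/s); the robot touches nothing.
It fails at once if a vial, the torch or the spray bottle is knocked over (tilted more than 30 degrees) (angle between any of vial_a, vial_b, torch, spray's own z axis and vertical above 0.52 rad).
It fails at once if the robot pushes on the carousel, the pot or a vial before the pot has been wound to the opening (more than 3 N while the pot stands in the carousel over 30 mm from the opening) (horizontal distance between pot and opening above 0.03 m and horizontal distance between pot and rotor_axis below 0.1 m and z of pot in the frame of opening below 0.006 m and (contact force between any of the fingers, the arm and rotor above 3 N or contact force between any of the fingers, the arm and pot above 3 N or contact force between any of the fingers, the arm and vial_a above 3 N or contact force between any of the fingers, the arm and vial_b above 3 N)).
It fails at once if the pot is tipped more than 45 degrees (angle between pot's own z axis and vertical above 0.8 rad).
It fails at once if the pot is dropped: outside the carousel, let go of more than 16 mm above the tray's floor (contact force between the fingers and pot below 0.1 N and horizontal distance between pot and rotor_axis above 0.13 m and z of pot in the frame of tray above 0.02 m).
It also fails if it takes over 72 s, if anything falls off the work surface, if the arm or the gripper's body presses on something with over 40 N, if the wrist force passes 120 N, or if a joint passes its speed limit or range.

### The arm

A 6-joint arm with a two-finger parallel gripper is mounted at the origin on the work surface. World frame = base frame: x ahead of the robot, y to its left, z up, the work surface at z = 0. Lengths are in mm, angles in degrees, forces in N, time in s.
With the tool pointing down it reaches from about 300 to 850 mm from the base axis. Payload 4.2 kg.
Tool frame: the origin (TCP) lies at the very end of the fingers, on their centre line; the grasp point (between the pads) lies 19 mm behind it; z points along the fingers, y is the direction in which the jaws open and shut (so a half turn about z gives the same grasp; the last joint's range is limited). The gripper opens to 91 mm and grips with 3 to 60 N. Pads are 32 mm wide; open, the fingers measure 118 mm over their backs; the gripper's body (76 mm by 178 mm) begins 60 mm behind the grasp point.
Start: joints at [68.297, 18.312, 89.639, -0, 72.044, -1.146], TCP at [201.915, 538.399, 213.976] pointing down, gripper open.
Joint ranges: [-177.97, 177.97], [-48.28, 115.42], [12.27, 149.76], [-77.06, 257.06], [2.81, 150.46], [-146.56, 146.56]. Speed limits (degrees/s): [147.25, 147.25, 180, 180, 180, 180].

### API

Orientations are given as [roll, pitch, yaw] about the fixed x, y, z axes, in that order (R = Rz(yaw) Ry(pitch) Rx(roll)).
In Python, from workcell import monitor, eyes, job gives the robot as it stands.
- The arm moves only by the tool move_arm, never from a script. Its argument "increments" is a list that holds one entry, the list of rows, each a list of 7 numbers: the opening, from 0 (shut) to 1 (fully open), then the shift along the tool's x, y, z in cm, then the turn, a rotation vector about the tool's x, y, z in rad. In form: [[[jaw, x, y, z, ax, ay, az], ...]]. A call has 1 to 12 rows; each row shifts and turns the pose as measured when the row begins, along the tool's axes as they then stand; what a row does not reach is not made up. A row lasts 1/8 s, in which the tool goes at most 62.5 mm and 10.7 degrees, less where a joint would pass 70% of its speed; a pose out of reach is approached as far as the arm can. A call is refused whole if a number of a shift passes 6.25 or a number of a turn 0.188, either way. A call with a gripper value outside its range is refused whole. The fingers move at their own pace and stop on an object; "force" is the grip in N (left out, the last holds). Time passes only in rows, so rows that do not move let the fingers close. It gives the time, the measured TCP pose, the force and the opening at its end, in the units of the state.
- monitor.state(): the state, without advancing time (a new reading comes with each control period).
- eyes.grab_frame(name): name is "scene" or "top" or "wrist"; returns a dict with "color" (384x512x3 uint8, red, green, blue), "z_map" (384x512 float32, mm along the optical axis (not along the pixel's ray), 0 where there is no reading), "camera_matrix" (3x3 intrinsics, pixels), "dist_coeffs" ([k1, k2, p1, p2, k3] as OpenCV has them; the pictures are not rectified), "rvec" (rotation vector, rad) and "tvec" (3), from world to camera coordinates, as OpenCV has them. Camera axes: x right, y down, z forward; pixel columns grow to the right and rows downward; lengths in mm; the calibration is good to about 2 mm. A picture is of the moment at which its call begins.
- job.job_done(): hands the job in, once; it reports no verdict.
The state is a dict: "time_s": time; "qpos": joint angles; "qvel": joint speeds; "effort": joint torques, N m; "ee_pos": TCP position; "ee_rot": TCP orientation; "force": force on the tool from outside, world axes, zero at the start; "torque": the same for the moment, N m; "gripper_width": finger opening in mm.
Only numpy, scipy, OpenCV 4.12 (cv2) and the standard library are available. Lean on these libraries where they do the work, as an engineer would, in place of code of your own. Each camera call takes 0.05 s, during which the arm holds its last target. There are 200 camera calls.

## Working session

There is one attempt and no reset: what is moved stays moved. The work goes in short steps, Python scripts to look and compute and a tool call to move; the robot and the scene stay as the last step left them, time stands still between calls to the robot, and variables do not carry over. Pictures are saved under pics/ and viewed, about 8 in all and at most 12, crops included, and the job is handed in when it is done.

Besides the shell and the picture viewer there is one more tool, called after ">>>" as name([rows], argument=value, ...), one row to a line, values as JSON. move_arm: Moves the arm, as the interface text tells. Its arguments: {"type":"object","properties":{"increments":{"type":"array"},"force":{"type":"number"}},"required":["increments"]}

```bash
ls; mkdir -p pics; cat > h.py <<'E'
import numpy as np, cv2, pickle
from workcell import monitor, eyes, job
def grab(n, f):
    d=eyes.grab_frame(n); cv2.imwrite(f'pics/{f}.png', cv2.cvtColor(d['color'],cv2.COLOR_RGB2BGR)); pickle.dump(d,open(f'{f}.pkl','wb')); return d
def load(f): return pickle.load(open(f'{f}.pkl','rb'))
def ray(d,uv):
    p=cv2.undistortPoints(np.array(uv,float).reshape(-1,1,2),np.array(d['camera_matrix']),np.array(d['dist_coeffs'])).reshape(-1,2)
    R=cv2.Rodrigues(np.array(d['rvec'],float))[0]; t=np.array(d['tvec'],float).ravel()
    return -R.T@t, np.c_[p,np.ones(len(p))]@R
def onplane(d,uv,z):
    c,r=ray(d,uv); return c+r*((z-c[2])/r[:,2])[:,None]
def bydepth(d,uv):
    c,r=ray(d,uv); uv=np.array(uv,int).reshape(-1,2)
    return c+r*d['z_map'][uv[:,1],uv[:,0]][:,None]
def cloud(d):
    v,u=np.mgrid[:384,:512]; uv=np.c_[u.ravel(),v.ravel()]
    return bydepth(d,uv).reshape(384,512,3)
E
python3 - <<'E'
from h import *
a=grab('scene','s0'); b=grab('top','t0')
cv2.imwrite('pics/both0.png',np.vstack([cv2.imread('pics/s0.png')]))
print(monitor.state())
for d in(a,b): print(ray(d,[[256,192]]))
E
```

```text
pics
{'time_s': 0.1, 'qpos': array([ 6.82963433e+01,  1.83497103e+01,  8.97006923e+01, -1.96534216e-03,
        7.20441845e+01, -1.14554983e+00]), 'qvel': array([ 0.01543881,  0.03154955, -0.11106415, -0.04449892, -0.06991772,
       -0.00602811]), 'effort': array([-4.11258516e-04, -4.13341892e+01, -2.32508665e+01,  7.28957285e-02,
        4.22726444e-02, -5.57999897e-05]), 'ee_pos': array([201.75044121, 537.95006576, 213.1783456 ]), 'ee_rot': array([-1.79905394e+02, -2.27691377e-05,  1.59442500e+02]), 'force': array([ 0.65006271,  0.76828086, -0.01846403]), 'torque': array([-0.00737883, -0.0145327 ,  0.01694028]), 'gripper_width': 91.21526820236834}
(array([1157.90562144, -124.2442749 , 1177.77408016]), array([[-0.46425587,  0.11622829, -0.87809201]]))
(array([ 350.51173668,   35.15090019, 1365.58959896]), array([[ 0.17803442, -0.01442989, -0.98392493]]))
```

View pics/s0.png

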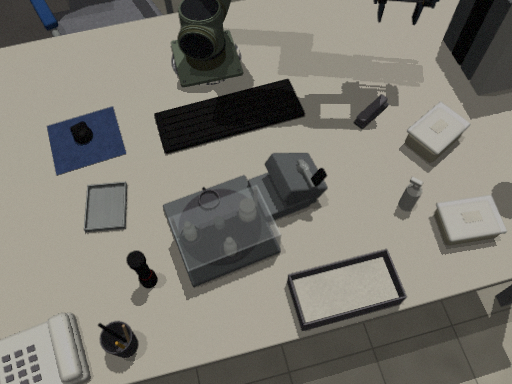

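View pics/t0.png

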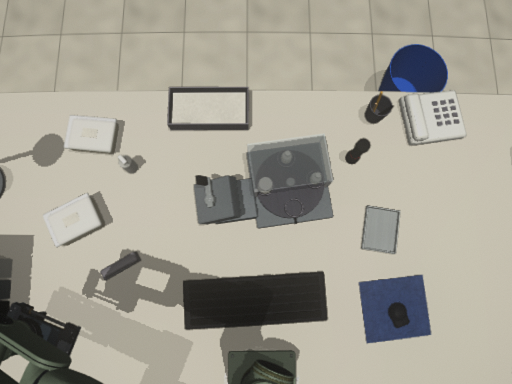

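The top view has +x up and +y left. The device's front faces the robot, with the mark near (296,222). The pot is on the crank side at about (265,184), vials are at (287,157) and (316,178), the crank grip is near (202,181), and the steel tray is at (380,230). So the winding should be +1.5 turns. I'll look closer.

```bash
python3 - <<'E'
from h import *
a=load('s0');b=load('t0')
A=cv2.resize(cv2.imread('pics/s0.png')[145:285,160:335],None,fx=4,fy=4,interpolation=cv2.INTER_CUBIC)
B=cv2.resize(cv2.imread('pics/t0.png')[130:232,185:335],None,fx=5,fy=5,interpolation=cv2.INTER_CUBIC)
cv2.imwrite('pics/sA.png',A[:600]);cv2.imwrite('pics/tB.png',B)
C=cloud(b)
np.set_printoptions(precision=0,suppress=True,linewidth=200)
for n,uv in dict(trayc=(380,230),mark=(296,221),pot=(265,184),vb=(287,157),va=(316,178),grip=(202,181),hub=(210,200),face1=(220,185),face2=(232,215),hoodtop=(250,145)).items(): print(n,C[uv[1],uv[0]], onplane(b,[uv],0)[0])
# tray
g=cv2.cvtColor(b['color'],cv2.COLOR_RGB2HSV)
print(onplane(b,[[366,207],[400,210],[397,253],[361,250]],18))
# sloping face plane fit
P=C[180:220,198:240].reshape(-1,3); P=P[(P[:,2]>40)&(P[:,2]<400)]
best=0
rng=np.random.default_rng(0)
for i in range(2000):
    q=P[rng.choice(len(P),3,False)]; n=np.cross(q[1]-q[0],q[2]-q[0]); L=np.linalg.norm(n)
    if L<100: continue
    n/=L; n*=np.sign(n[2]); 
    if abs(n[2]-.866)>.06: continue
    m=abs((P-q[0])@n)<2
    if m.sum()>best: best=m.sum(); M=m
Q=P[M]; c=Q.mean(0); n=np.linalg.svd(Q-c)[2][2]; print(best,c,'n',np.round(n*np.sign(n[2]),3), Q.min(0),Q.max(0))
E
```

```text
trayc [ 473. -381.    7.] [ 473. -384.    0.]
mark [ 501. -110.   21.] [ 503. -113.    0.]
pot [600. -10. 118.] [624. -14.   0.]
vb [681. -76. 125.] [714. -87.   0.]
va [ 619. -162.  116.] [ 644. -181.    0.]
grip [602. 172. 155.] [634. 190.   0.]
hub [551. 151. 126.] [571. 163.   0.]
face1 [596. 123. 126.] [621. 132.   0.]
face2 [506.  87. 132.] [523.  92.   0.]
hoodtop [720.  35. 119.] [755.  34.   0.]
[[ 546. -336.   18.]
 [ 536. -447.   18.]
 [ 399. -430.   18.]
 [ 409. -314.   18.]]
667 [551. 138. 111.] n [-0.  0.  1.] [497.  83.  76.] [614. 192. 140.]
```

View pics/tB.png

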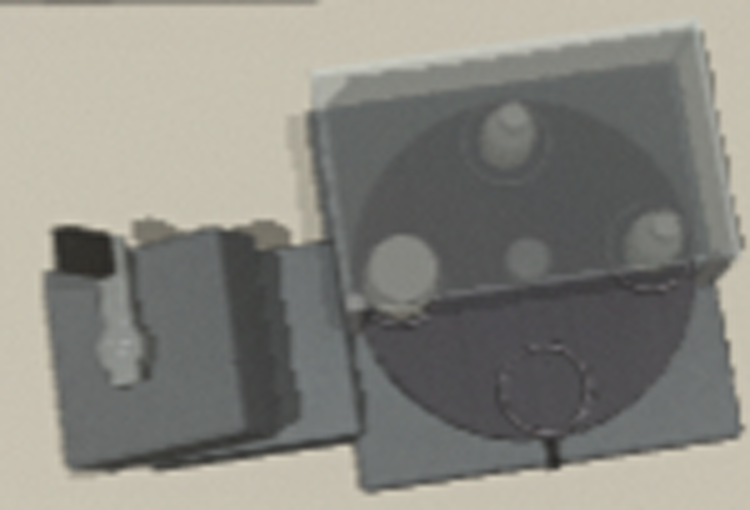

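View pics/sA.png

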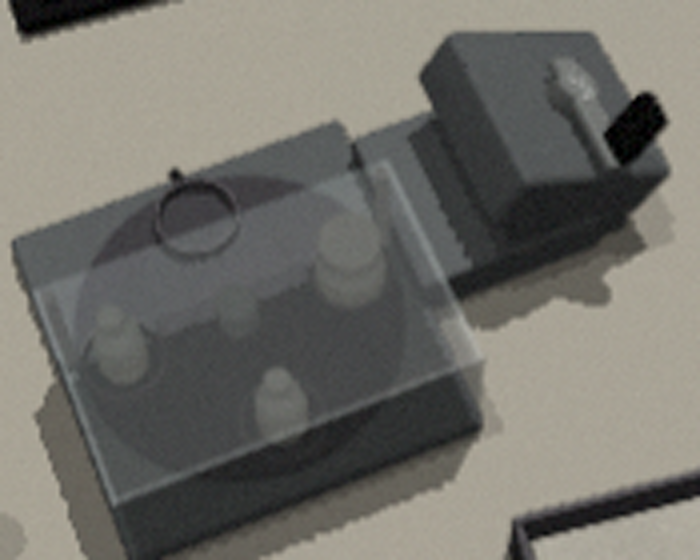

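The top crop shows the front pocket ring at px (294,207.6), the mark at (295.5,221) and the crank pivot at about (209,200), with the grip at about (202,181). The scene crop confirms the pot is on the crank side under the hood and the grip leans outward. Next I'll compute the device frames.

```bash
python3 - <<'E'
from h import *
from scipy.optimize import least_squares
a=load('s0');b=load('t0')
np.set_printoptions(precision=2,suppress=True,linewidth=200)
# ring in both views, rim z=42
tr=onplane(b,[[185+545/5,130+388/5]],42)[0]; sr=onplane(a,[[160+197/4,145+220/4]],42)[0]
print('ring',tr,sr)
mk=onplane(b,[[185+552/5,130+462/5]],20)[0]; ax=onplane(b,[[185+528/5,130+260/5]],60)[0]
fe=onplane(b,[[258,228],[333.4,217]],20); e=fe[0]-fe[1]; print('mark',mk,'axis~',ax,'front edge',fe,'yaw',np.degrees(np.arctan2(-e[0],e[1])))
print('left corner wide', np.linalg.norm(e))
for nm,d,(r0,r1,c0,c1) in (('t',b,(170,225,194,240)),('s',a,(150,205,262,330))):
    C=cloud(d); P=C[r0:r1,c0:c1].reshape(-1,3); P=P[(P[:,2]>40)&(P[:,2]<400)]
    rng=np.random.default_rng(0);best=0
    for i in range(3000):
        q=P[rng.choice(len(P),3,False)]; n=np.cross(q[1]-q[0],q[2]-q[0]); L=np.linalg.norm(n)
        if L<300: continue
        n/=L; n*=np.sign(n[2])
        if abs(n[2]-.866)>.06: continue
        m=abs((P-q[0])@n)<2
        if m.sum()>best: best=m.sum(); M=m
    Q=P[M]; c=Q.mean(0); n=np.linalg.svd(Q-c)[2][2]; n*=np.sign(n[2]); print(nm,best,len(P),'c',c,'n',n,'yaw',np.degrees(np.arctan2(-n[0],n[1])),'tilt',np.degrees(np.arccos(n[2])), 'd',c@n)
    hsv=cv2.cvtColor(d['color'],cv2.COLOR_RGB2HSV); mask=(d['color'].max(2)<45); mask[:r0]=0;mask[r1:]=0;mask[:,:c0]=0;mask[:,c1:]=0
    k,l,st,ce=cv2.connectedComponentsWithStats(mask.astype(np.uint8))
    for i in range(1,k):
        if st[i,4]>8:
            pts=C[l==i]; print('  black',st[i],ce[i],np.median(pts,0),pts.min(0),pts.max(0))
E
```

```text
ring [ 540.61 -102.52   42.  ] [ 548.42 -101.38   42.  ]
mark [ 496.69 -108.42   20.  ] axis~ [618.29 -91.52  60.  ] front edge [[ 479.25    9.45   20.  ]
 [ 513.52 -229.51   20.  ]] yaw 8.162292580567968
left corner wide 241.40556059875752
t 777 2009 c [553.56 142.99 108.19] n [-0.07  0.49  0.87] yaw 8.20430492616506 tilt 30.00125551116588 d 124.95807126731907
s 819 2825 c [557.72 135.28 110.51] n [-0.07  0.49  0.87] yaw 7.738731493300647 tilt 29.957576495736564 d 125.17546315478785
  black [278 168  48  37 634] [306.09 191.85] [619.07 151.38  89.92] [ 564.15 -124.24    9.01] [1157.91  197.77 1177.77]
  black [273 184   5   7  10] [274.7 187.3] [557.57  78.45  44.12] [546.9   75.65  39.69] [568.06  81.98  46.18]
```

```bash
python3 - <<'E'
from h import *
a=load('s0');b=load('t0')
np.set_printoptions(precision=1,suppress=True,linewidth=200)
y=np.radians(8); R=np.array([[np.cos(y),-np.sin(y),0],[np.sin(y),np.cos(y),0],[0,0,1]])
n=R@[0,.5,.866]; ux=R[:,0]; uy=np.cross(n,ux)
def onp(d,uv,h):
    c,r=ray(d,uv); return c+r*((125.06+h-c@n)/(r@n))[:,None]
T=lambda uv: np.array(uv,float)/5+[185,130]-0.4
S=lambda uv: np.array(uv,float)/4+[160,145]-0.375
def loc(p): return np.c_[(p-F)@ux,(p-F)@uy,(p-F)@n]
ft=onp(b,T([[45,272],[222,228],[245,432],[70,468]]),0); fs=onp(a,S([[455,33],[597,33],[668,172],[528,185]]),0)
print('face',ft,ft.mean(0),fs,fs.mean(0)); F=ft.mean(0)
F=(ft.mean(0)+fs.mean(0))/2
for h in (15,20,25): print(h,'pivot',loc(onp(b,T([[122,350]]),h)),loc(onp(a,S([[575,80]]),h)))
print('grip top T',loc(onp(b,T([[52,228],[112,228],[112,275],[60,272]]),66.5)))
print('grip top S',loc(onp(a,S([[612,125],[648,93],[665,115],[630,150]]),66.5)))
for uv in ([[200,181]],[[202,180]],[[204,182]]): print('depth T',loc(bydepth(b,uv)))
B=cv2.resize(cv2.imread('pics/t0.png')[168:228,190:248],None,fx=8,fy=8,interpolation=cv2.INTER_CUBIC)[:,:]
A=cv2.resize(cv2.imread('pics/s0.png')[148:200,280:330],None,fx=6,fy=9,interpolation=cv2.INTER_CUBIC)
A=cv2.resize(cv2.imread('pics/s0.png')[146:206,282:330],None,fx=8,fy=8,interpolation=cv2.INTER_CUBIC)[:480]
cv2.imwrite('pics/c1.png',np.clip(np.hstack([B[:,:400],A]).astype(float)*1.5,0,255).astype(np.uint8)); 
E
```

```text
face [[609.  207.2  74.9]
 [622.2  95.8 139.6]
 [502.6  81.7 138.1]
 [488.5 189.4  75.4]] [555.5 143.5 107. ] [[506.7  86.9 135.4]
 [493.3 193.8  73.3]
 [611.4 204.5  76.6]
 [628.1  99.4 138. ]] [559.9 146.1 105.8]
15 pivot [[-2.6  3.7 15. ]] [[-5.6  5.5 15. ]]
20 pivot [[-3.6  0.3 20. ]] [[-1.8 -0.2 20. ]]
25 pivot [[-4.7 -3.1 25. ]] [[ 2.  -5.9 25. ]]
grip top T [[ 65.8   6.3  66.5]
 [ 56.2 -34.8  66.5]
 [ 29.8 -30.8  66.5]
 [ 39.4   4.4  66.5]]
grip top S [[ 68.5 -43.7  66.5]
 [ 45.6   0.6  66.5]
 [ 63.    4.4  66.5]
 [ 87.5 -40.4  66.5]]
depth T [[46.5 -5.5 62.1]]
depth T [[51.6 -3.  48. ]]
depth T [[47.4 -1.  36.2]]
```

View pics/c1.png

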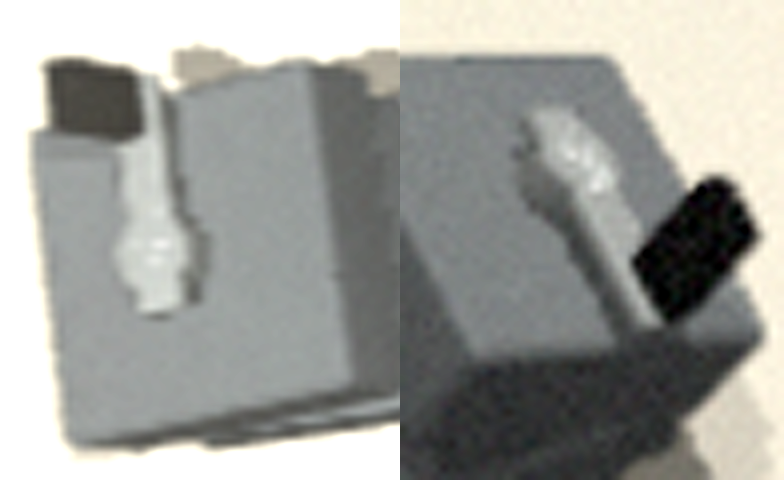

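The face centre and pivot agree between the two views to about 4 mm: hub at about (555,167,144), grip at about (609,174,144), axis tilted 30° and yaw 8°. The tray is the grey one, about (472,-382). Now a pose planner for the tool-frame rows.

```bash
cat >> h.py <<'E'
from scipy.spatial.transform import Rotation as Ro
yw=np.radians(8); RD=Ro.from_euler('z',8,degrees=True).as_matrix()
n=RD@[0,.5,np.sqrt(.75)]; ux=RD[:,0]; uy=np.cross(n,ux)
HUB=np.array([554.6,166.6,144.5])
def pose():
    s=monitor.state(); return np.array(s['ee_pos']),Ro.from_euler('xyz',s['ee_rot'],degrees=True),s
def plan(p1,R1,N,jaw,p0=None,R0=None):
    if p0 is None: p0,R0,_=pose()
    w=(R0.inv()*R1).as_rotvec(); R=R0; rows=[]
    for i in range(N):
        sh=R.inv().apply((p1-p0)/N)/10
        rows.append([jaw]+[round(float(v),2) for v in sh]+[round(float(v),3) for v in w/N]); R=R*Ro.from_rotvec(w/N)
    for k in range(0,N,12): print(len(rows[k:k+12]),rows[k:k+12])
def gripR(th,sgn):  # sgn -1: y_t=-t, x_t=+r
    r=np.cos(th)*ux+np.sin(th)*uy; t=np.cross(n,r); y=sgn*t; z=-n
    return r,Ro.from_matrix(np.c_[np.cross(y,z),y,z])
E
python3 - <<'E'
from h import *
r,R=gripR(0,-1); plan(HUB+55*r+75*n,R,18,1)
E
```

```text
12 [[1, -2.73, -0.91, 0.02, -0.01, -0.038, 0.142], [1, -2.83, -0.52, 0.12, -0.01, -0.038, 0.142], [1, -2.87, -0.11, 0.23, -0.01, -0.038, 0.142], [1, -2.84, 0.29, 0.34, -0.01, -0.038, 0.142], [1, -2.76, 0.69, 0.45, -0.01, -0.038, 0.142], [1, -2.61, 1.07, 0.56, -0.01, -0.038, 0.142], [1, -2.41, 1.42, 0.67, -0.01, -0.038, 0.142], [1, -2.16, 1.74, 0.77, -0.01, -0.038, 0.142], [1, -1.86, 2.02, 0.86, -0.01, -0.038, 0.142], [1, -1.52, 2.25, 0.95, -0.01, -0.038, 0.142], [1, -1.15, 2.43, 1.02, -0.01, -0.038, 0.142], [1, -0.75, 2.56, 1.08, -0.01, -0.038, 0.142]]
6 [[1, -0.34, 2.62, 1.13, -0.01, -0.038, 0.142], [1, 0.08, 2.63, 1.16, -0.01, -0.038, 0.142], [1, 0.49, 2.58, 1.18, -0.01, -0.038, 0.142], [1, 0.9, 2.47, 1.17, -0.01, -0.038, 0.142], [1, 1.28, 2.3, 1.16, -0.01, -0.038, 0.142], [1, 1.64, 2.08, 1.12, -0.01, -0.038, 0.142]]
```

>>> move_arm([
  [[1,-2.73,-0.91,0.02,-0.01,-0.038,0.142],[1,-2.83,-0.52,0.12,-0.01,-0.038,0.142],[1,-2.87,-0.11,0.23,-0.01,-0.038,0.142],[1,-2.84,0.29,0.34,-0.01,-0.038,0.142],[1,-2.76,0.69,0.45,-0.01,-0.038,0.142],[1,-2.61,1.07,0.56,-0.01,-0.038,0.142],[1,-2.41,1.42,0.67,-0.01,-0.038,0.142],[1,-2.16,1.74,0.77,-0.01,-0.038,0.142],[1,-1.86,2.02,0.86,-0.01,-0.038,0.142],[1,-1.52,2.25,0.95,-0.01,-0.038,0.142],[1,-1.15,2.43,1.02,-0.01,-0.038,0.142],[1,-0.75,2.56,1.08,-0.01,-0.038,0.142]],
])

```text
time_s: 1.6
ee_pos: [469.6, 305.8, 207.6]
ee_rot: [157.6, 10.3, 55.1]
force: [-0.5, 0.2, -0.7]
gripper_width: 91.3
```

```bash
python3 - <<'E'
from h import *
p,R0,s=pose(); print(p,s['ee_rot'],s['qpos'].round(1),s['qvel'].round(1),s['time_s'])
r,R=gripR(0,-1); plan(HUB+55*r+75*n,R,9,1)
E
```

```text
[469.61560286 305.81455362 207.58359197] [157.56721705  10.30623476  55.08557153] [ 45.8  20.3  92.2 -24.6  75.3  86.7] [-18.9   9.8 -10.3  -9.7  10.8  51.7] 1.6
9 [[1, -0.01, 1.69, 0.68, -0.006, -0.023, 0.09], [1, 0.16, 1.68, 0.69, -0.006, -0.023, 0.09], [1, 0.32, 1.66, 0.69, -0.006, -0.023, 0.09], [1, 0.49, 1.62, 0.69, -0.006, -0.023, 0.09], [1, 0.65, 1.56, 0.68, -0.006, -0.023, 0.09], [1, 0.8, 1.49, 0.68, -0.006, -0.023, 0.09], [1, 0.95, 1.41, 0.66, -0.006, -0.023, 0.09], [1, 1.08, 1.31, 0.65, -0.006, -0.023, 0.09], [1, 1.21, 1.21, 0.63, -0.006, -0.023, 0.09]]
```

>>> move_arm([
  [[1,-0.01,1.69,0.68,-0.006,-0.023,0.09],[1,0.16,1.68,0.69,-0.006,-0.023,0.09],[1,0.32,1.66,0.69,-0.006,-0.023,0.09],[1,0.49,1.62,0.69,-0.006,-0.023,0.09],[1,0.65,1.56,0.68,-0.006,-0.023,0.09],[1,0.8,1.49,0.68,-0.006,-0.023,0.09],[1,0.95,1.41,0.66,-0.006,-0.023,0.09],[1,1.08,1.31,0.65,-0.006,-0.023,0.09],[1,1.21,1.21,0.63,-0.006,-0.023,0.09],[1,0,0,0,0,0,0]],
])

```text
time_s: 2.85
ee_pos: [605.5, 204.6, 203.4]
ee_rot: [149.6, -0.0, 6.4]
force: [-0.4, 1.1, -0.9]
gripper_width: 91.0
```

```bash
python3 - <<'E'
from h import *
np.set_printoptions(precision=2,suppress=True,linewidth=200)
p,R0,s=pose(); r,R=gripR(0,-1); print(p-(HUB+55*r+75*n),(R0.inv()*R).as_rotvec(),s['qpos'].round(1),s['time_s'])
d=grab('wrist','w1'); c,_=ray(d,[[256,192]]); print('cam',R0.inv().apply(c-p))
RR=cv2.Rodrigues(d['rvec'])[0]
f,_=cv2.projectPoints(np.array([HUB+55*r+22.5*n,HUB+55*r,HUB,HUB-44*n]),d['rvec'],d['tvec'],d['camera_matrix'],d['dist_coeffs']); print(f.reshape(-1,2))
E
```

```text
[ 1.67 -6.74 -6.06] [ 0.01  0.01 -0.02] [ 31.5  31.2  76.9 -27.3  86.3 120.4] 2.85
cam [  76.24   -1.08 -171.39]
[[252.98 217.5 ]
 [253.03 207.43]
 [254.84 270.58]
 [254.66 247.26]]
```

View pics/w1.png

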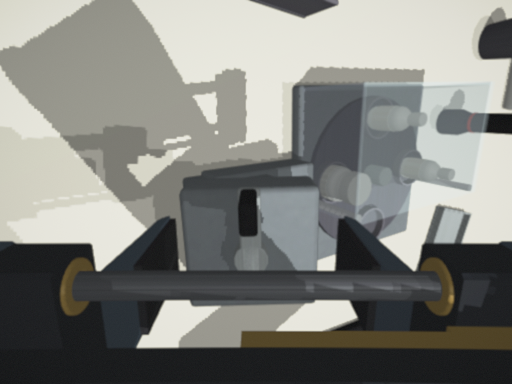

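The wrist view shows the black bar spanning about (240–258, 190–236), with the pivot near (249,262) below it, between the open fingers. I'll compare that with the projected box.

```bash
python3 - <<'E'
from h import *
np.set_printoptions(precision=1,suppress=True,linewidth=200)
d=load('w1'); g=d['color'].max(2); 
m=(g<45).astype(np.uint8); m[:,:225]=0;m[:,285:]=0;m[:175]=0;m[245:]=0
k,l,st,ce=cv2.connectedComponentsWithStats(m); i=1+st[1:,4].argmax(); print(st[i],ce[i]); 
for row in range(188,240,6): x=np.where(l[row]==i)[0]; print(row,x.min() if len(x) else None,x.max() if len(x) else None)
r,R=gripR(0,-1); t=np.cross(n,r)
P=[HUB+(55+a)*r+b*t+c*n for c in(22.5,-22.5) for a in(-13,13) for b in(-7,7)]
f,_=cv2.projectPoints(np.array(P),d['rvec'],d['tvec'],d['camera_matrix'],d['dist_coeffs']); print(f.reshape(-1,2))
c,q=ray(d,[[249,217.5],[253,217.5]]); T=c+q*(((HUB+22.5*n-c)@n)/(q@n))[:,None]-HUB; print(T@r,T@t,T@n)
C=cloud(d); Q=C[l==i]-HUB; Q=Q[abs(Q@n)<60]; Q=np.c_[Q@r,Q@t,Q@n]; print(np.percentile(Q,[5,25,50,75,95],axis=0))
E
```

```text
[238 189  19  47 792] [247.4 213. ]
188 None None
194 241 255
200 240 255
206 238 255
212 238 256
218 239 256
224 239 256
230 239 256
236 None None
[[263.2 234.2]
 [243.8 234.7]
 [262.5 199.8]
 [242.5 200.3]
 [261.6 213.2]
 [245.3 213.7]
 [261.  183.8]
 [244.2 184.3]]
[55.1 55. ] [ 2.8 -0. ] [22.5 22.5]
[[42.5 -1.7 -9.2]
 [49.4  0.9 17.3]
 [57.8  4.  20.3]
 [64.4  7.2 20.9]
 [65.1  9.8 21.7]]
```

```bash
sed -i 's/^HUB=.*/&\nHUB=HUB+3.5*uy-1*ux-1*n/' h.py; python3 - <<'E'
from h import *
r,R=gripR(0,-1); plan(HUB+55*r-14*n,R,5,0.5)
E
```

```text
5 [[0.5, -0.0, -0.13, 1.63, 0.001, 0.003, -0.005], [0.5, -0.01, -0.13, 1.63, 0.001, 0.003, -0.005], [0.5, -0.01, -0.13, 1.63, 0.001, 0.003, -0.005], [0.5, -0.01, -0.12, 1.63, 0.001, 0.003, -0.005], [0.5, -0.02, -0.12, 1.63, 0.001, 0.003, -0.005]]
```

>>> move_arm([
  [[0.5,0,-0.13,1.63,0.001,0.003,-0.005],[0.5,-0.01,-0.13,1.63,0.001,0.003,-0.005],[0.5,-0.01,-0.13,1.63,0.001,0.003,-0.005],[0.5,-0.01,-0.12,1.63,0.001,0.003,-0.005],[0.5,-0.02,-0.12,1.63,0.001,0.003,-0.005],[0,0,0,0,0,0,0],[0,0,0,0,0,0,0],[0,0,0,0,0,0,0],[0,0,0,0,0,0,0]],
], force=12)

```text
time_s: 4.03
ee_pos: [603.2, 173.5, 129.6]
ee_rot: [150.0, 0.3, 9.1]
force: [1.1, -3.1, -1.9]
gripper_width: 15.2
```

```bash
cat >> h.py <<'E'
def rep(th,sgn=-1):
    p,R0,s=pose(); q=p-HUB; a=np.arctan2(q@uy,q@ux)
    Rt=gripR(a,sgn)[1]
    print('ang',np.degrees(a).round(1),'rad',np.hypot(q@uy,q@ux).round(1),'h',(q@n).round(1),'tool err rv deg',np.degrees((R0.inv()*Rt).as_rotvec()).round(1),'q',s['qpos'].round(1),'F',np.round(s['force'],1),'w',round(s['gripper_width'],1),'t',s['time_s'])
E
python3 -c "
from h import *
rep(0)"
```

```text
ang 4.6 rad 50.3 h -11.9 tool err rv deg [ 0.  -0.3 -3.5] q [ 29.4  32.2  86.2 -28.9  75.2 121.2] F [ 1.1 -3.1 -1.9] w 15.2 t 4.025
```

>>> move_arm([
  [[0,-0.04,-0.82,0,0,0,-0.157],[0,-0.05,-0.82,0,0,0,-0.157],[0,-0.06,-0.82,0,0,0,-0.157],[0,-0.06,-0.82,0,0,0,-0.157],[0,-0.06,-0.82,0,0,0,-0.157],[0,-0.06,-0.82,0,0,0,-0.157]],
])

```text
time_s: 4.78
ee_pos: [575.5, 203.0, 110.2]
ee_rot: [162.1, 24.9, 60.7]
force: [-0.1, -2.5, 0.0]
gripper_width: 14.2
```

```bash
python3 -c "
from h import *
rep(0)"
```

```text
ang 57.7 rad 50.1 h -12.1 tool err rv deg [ 0.3  0.2 -1.1] q [ 32.9  32.8  88.4 -28.4  74.5  69.8] F [-0.1 -2.5  0. ] w 14.2 t 4.775
```

>>> move_arm([
  [[0,-0.06,-0.82,0,0,0,-0.157],[0,-0.06,-0.82,0,0,0,-0.157],[0,-0.06,-0.82,0,0,0,-0.157],[0,-0.06,-0.82,0,0,0,-0.157],[0,-0.06,-0.82,0,0,0,-0.157],[0,-0.06,-0.82,0,0,0,-0.157],[0,-0.06,-0.82,0,0,0,-0.157],[0,-0.06,-0.82,0,0,0,-0.157],[0,-0.06,-0.82,0,0,0,-0.157],[0,-0.06,-0.82,0,0,0,-0.157],[0,-0.06,-0.82,0,0,0,-0.157],[0,-0.06,-0.82,0,0,0,-0.157]],
])

```text
time_s: 6.28
ee_pos: [502.0, 164.6, 126.2]
ee_rot: [-150.5, 6.3, 177.7]
force: [1.7, -2.5, -2.7]
gripper_width: 13.7
```

```bash
python3 -c "
from h import *
rep(0)"
```

```text
ang 168.7 rad 52.4 h -12.2 tool err rv deg [-0.   0.4 -0.7] q [ 33.6  25.2  99.6 -28.7  71.3 -39.1] F [ 1.7 -2.5 -2.7] w 13.7 t 6.275
```

>>> move_arm([
  [[0,-0.06,-0.82,0,0,0,-0.157],[0,-0.06,-0.82,0,0,0,-0.157],[0,-0.06,-0.82,0,0,0,-0.157],[0,-0.06,-0.82,0,0,0,-0.157],[0,-0.06,-0.82,0,0,0,-0.157],[0,-0.06,-0.82,0,0,0,-0.157],[0,-0.06,-0.82,0,0,0,-0.157],[0,-0.06,-0.82,0,0,0,-0.157],[0,-0.06,-0.82,0,0,0,-0.157],[0.5,0,0,0,0,0,0],[0.5,0,0,0,0,0,0],[0.5,0,0,0,0,0,0]],
])

```text
time_s: 7.78
ee_pos: [542.6, 119.5, 156.3]
ee_rot: [-169.2, -27.7, -103.6]
force: [-0.2, -0.5, -0.7]
gripper_width: 41.2
```

```bash
python3 -c "
from h import *
rep(0)
p,R0,s=pose(); r,R=gripR(np.radians(257),1); print(np.degrees((R0.inv()*R).as_rotvec()))"
```

```text
ang -109.9 rad 51.4 h -11.3 tool err rv deg [-0.2  0.6  0.8] q [  27.6   24.2   96.1  -29.3   72.5 -129.3] F [-0.2 -0.5 -0.7] w 41.2 t 7.775
[  0.83038695   0.34013773 173.92271635]
```

>>> move_arm([
  [[0.5,0,0,-3.2,0,0,0],[0.5,0,0,-3.2,0,0,0],[0.5,0,0,0,0,0,0.186],[0.5,0,0,0,0,0,0.186],[0.5,0,0,0,0,0,0.186],[0.5,0,0,0,0,0,0.186],[0.5,0,0,0,0,0,0.186],[0.5,0,0,0,0,0,0.186],[0.5,0,0,0,0,0,0.186],[0.5,0,0,0,0,0,0.186],[0.5,0,0,0,0,0,0.186],[0.5,0,0,0,0,0,0.186]],
])

```text
time_s: 9.28
ee_pos: [534.5, 154.1, 214.5]
ee_rot: [-156.0, 17.5, 155.0]
force: [-1.0, -0.7, 0.5]
gripper_width: 45.5
```

```bash
python3 -c "
from h import *
rep(0)
p,R0,s=pose(); r,R=gripR(np.radians(250.5),1); print(np.degrees((R0.inv()*R).as_rotvec()))
plan(HUB+53*r+53*n,R,8,.5)"
```

```text
ang -113.8 rad 51.1 h 56.9 tool err rv deg [   0.5    0.7 -103.1] q [ 30.8  22.1  90.1 -27.5  80.7 -22.8] F [-1.  -0.7  0.5] w 45.5 t 9.275
[ 0.66860241 -0.46207758 72.66037876]
8 [[0.5, -0.05, -0.01, 0.05, 0.001, -0.001, 0.159], [0.5, -0.05, -0.0, 0.05, 0.001, -0.001, 0.159], [0.5, -0.05, 0.01, 0.05, 0.001, -0.001, 0.159], [0.5, -0.05, 0.02, 0.05, 0.001, -0.001, 0.159], [0.5, -0.05, 0.02, 0.05, 0.001, -0.001, 0.159], [0.5, -0.04, 0.03, 0.05, 0.001, -0.001, 0.159], [0.5, -0.04, 0.04, 0.05, 0.001, -0.001, 0.159], [0.5, -0.03, 0.04, 0.05, 0.001, -0.001, 0.159]]
```

>>> move_arm([
  [[0.5,-0.05,-0.01,0.05,0.001,-0.001,0.159],[0.5,-0.05,0,0.05,0.001,-0.001,0.159],[0.5,-0.05,0.01,0.05,0.001,-0.001,0.159],[0.5,-0.05,0.02,0.05,0.001,-0.001,0.159],[0.5,-0.05,0.02,0.05,0.001,-0.001,0.159],[0.5,-0.04,0.03,0.05,0.001,-0.001,0.159],[0.5,-0.04,0.04,0.05,0.001,-0.001,0.159],[0.5,-0.03,0.04,0.05,0.001,-0.001,0.159],[0.5,0,0,0,0,0,0]],
])

```text
time_s: 10.4
ee_pos: [535.8, 151.5, 213.0]
ee_rot: [167.4, 27.3, 72.5]
force: [0.4, -0.3, -0.1]
gripper_width: 45.6
```

```bash
python3 -c "
from h import *
rep(0,1)
r,R=gripR(np.radians(250.5),1)
plan(HUB+53*r-13*n,R,4,.5)"
```

```text
ang -112.2 rad 52.3 h 54.2 tool err rv deg [ 0.2 -0.2 -0.3] q [ 30.7  22.4  90.1 -27.8  80.9  53. ] F [ 0.4 -0.3 -0.1] w 45.6 t 10.4
4 [[0.5, -0.02, 0.06, 1.68, 0.001, -0.001, -0.013], [0.5, -0.02, 0.06, 1.68, 0.001, -0.001, -0.013], [0.5, -0.02, 0.06, 1.68, 0.001, -0.001, -0.013], [0.5, -0.02, 0.06, 1.68, 0.001, -0.001, -0.013]]
```

Lower, close, and start winding. With sgn=+1, tool y is +t and x is −r, so the shift signs flip.

>>> move_arm([
  [[0.5,-0.02,0.06,1.68,0,0,-0.013],[0.5,-0.02,0.06,1.68,0,0,-0.013],[0.5,-0.02,0.06,1.68,0,0,-0.013],[0.5,-0.02,0.06,1.68,0,0,-0.013],[0,0,0,0,0,0,0],[0,0,0,0,0,0,0],[0,0,0,0,0,0,0],[0,0,0,0,0,0,0]],
])

```text
time_s: 11.4
ee_pos: [542.1, 114.5, 150.9]
ee_rot: [169.4, 28.1, 76.6]
force: [2.3, -2.0, -2.0]
gripper_width: 14.3
```

```bash
python3 -c "
from h import *
rep(0,1)"
```

```text
ang -110.5 rad 53.3 h -18.4 tool err rv deg [ 0.1 -0.2  1.7] q [ 27.3  24.4  96.7 -29.7  71.9  50.7] F [ 2.3 -2.  -2. ] w 14.3 t 11.4
```

>>> move_arm([
  [[0,0.06,0.82,-0.1,0,0,-0.157],[0,0.06,0.82,-0.1,0,0,-0.157],[0,0.06,0.82,-0.1,0,0,-0.157],[0,0.06,0.82,0,0,0,-0.157],[0,0.06,0.82,0,0,0,-0.157],[0,0.06,0.82,0,0,0,-0.157],[0,0.06,0.82,0,0,0,-0.157],[0,0.06,0.82,0,0,0,-0.157],[0,0.06,0.82,0,0,0,-0.157],[0,0.06,0.82,0,0,0,-0.157],[0,0.06,0.82,0,0,0,-0.157],[0,0.06,0.82,0,0,0,-0.157]],
])

```text
time_s: 12.9
ee_pos: [604.9, 168.7, 125.1]
ee_rot: [-150.1, -1.3, -169.6]
force: [-0.8, -1.0, -0.5]
gripper_width: 13.8
```

```bash
python3 -c "
from h import *
rep(0,1)"
```

```text
ang 2.2 rad 51.1 h -18.2 tool err rv deg [0.1 0.  0.6] q [ 28.9  32.5  86.4 -28.9  74.7 -60.7] F [-0.8 -1.  -0.5] w 13.8 t 12.9
```

>>> move_arm([
  [[0,0.05,0.82,-0.05,0,0,-0.157],[0,0.05,0.82,-0.05,0,0,-0.157],[0,0.05,0.82,-0.05,0,0,-0.157],[0,0.05,0.82,0,0,0,-0.157],[0,0.05,0.82,0,0,0,-0.157],[0,0.05,0.82,0,0,0,-0.157],[0,0.05,0.82,0,0,0,-0.157],[0.5,0,0,0,0,0,0],[0.5,0,0,0,0,0,0],[0.5,0,0,0,0,0,0],[0.5,0,0,-3.2,0,0,0],[0.5,0,0,-3.2,0,0,0]],
])

```text
time_s: 14.4
ee_pos: [562.2, 235.4, 157.3]
ee_rot: [-167.8, -27.9, -107.5]
force: [1.2, 0.1, 0.3]
gripper_width: 45.7
```

```bash
python3 -c "
from h import *
rep(0,1)"
```

```text
ang 69.4 rad 51.5 h 45.6 tool err rv deg [ 0.2 -0.4 -1.8] q [  35.7   31.3   83.7  -26.6   81.5 -122. ] F [1.2 0.1 0.3] w 45.7 t 14.4
```

>>> move_arm([
  [[0.5,0,0,-0.1,0,0,0.186],[0.5,0,0,0,0,0,0.186],[0.5,0,0,0,0,0,0.186],[0.5,0,0,0,0,0,0.186],[0.5,0,0,0,0,0,0.186],[0.5,0,0,0,0,0,0.186],[0.5,0,0,0,0,0,0.186],[0.5,0,0,0,0,0,0.186],[0.5,0,0,0,0,0,0.186],[0.5,0,0,0,0,0,0.186],[0.5,0,0,0,0,0,0.186],[0.5,0,0,0,0,0,0.186]],
])

```text
time_s: 15.9
ee_pos: [566.3, 238.0, 162.4]
ee_rot: [-164.7, 26.1, 130.0]
force: [0.0, 0.1, 0.5]
gripper_width: 45.7
```

```bash
python3 -c "
from h import *
rep(0,-1)
r,R=gripR(np.radians(69),-1)
plan(HUB+54*r+45*n,R,7,.5)"
```

```text
ang 64.6 rad 52.4 h 51.0 tool err rv deg [ 0.1 -0.1 53.8] q [ 35.7  31.1  83.  -26.6  81.7   6.9] F [0.  0.1 0.5] w 45.7 t 15.9
7 [[0.5, 0.06, -0.02, 0.09, 0.0, -0.0, 0.123], [0.5, 0.06, -0.03, 0.09, 0.0, -0.0, 0.123], [0.5, 0.05, -0.03, 0.09, 0.0, -0.0, 0.123], [0.5, 0.05, -0.04, 0.09, 0.0, -0.0, 0.123], [0.5, 0.04, -0.04, 0.09, 0.0, -0.0, 0.123], [0.5, 0.04, -0.05, 0.09, 0.0, -0.0, 0.123], [0.5, 0.03, -0.05, 0.09, 0.0, -0.0, 0.123]]
```

>>> move_arm([
  [[0.5,0.06,-0.02,0.09,0,0,0.13],[0.5,0.06,-0.03,0.09,0,0,0.13],[0.5,0.05,-0.03,0.09,0,0,0.13],[0.5,0.05,-0.04,0.09,0,0,0.123],[0.5,0.04,-0.04,0.09,0,0,0.123],[0.5,0.04,-0.05,0.09,0,0,0.123],[0.5,0.03,-0.05,0.09,0,0,0.123],[0.5,0,0,0,0,0,0]],
])

```text
time_s: 16.9
ee_pos: [565.3, 237.0, 156.0]
ee_rot: [166.5, 26.9, 70.3]
force: [-0.8, 0.5, 0.2]
gripper_width: 45.6
```

```bash
python3 -c "
from h import *
rep(0,-1)
r,R=gripR(np.radians(68),-1)
plan(HUB+54*r-10*n,R,4,.5)"
```

```text
ang 66.8 rad 54.2 h 45.1 tool err rv deg [ 0.1 -0.2 -1.3] q [ 35.6  31.2  83.8 -26.6  80.8  60.1] F [-0.8  0.5  0.2] w 45.6 t 16.9
4 [[0.5, -0.01, -0.03, 1.38, 0.0, -0.001, -0.011], [0.5, -0.01, -0.03, 1.38, 0.0, -0.001, -0.011], [0.5, -0.01, -0.03, 1.38, 0.0, -0.001, -0.011], [0.5, -0.01, -0.03, 1.38, 0.0, -0.001, -0.011]]
```

>>> move_arm([
  [[0.5,-0.01,-0.03,1.38,0,0,-0.005],[0.5,-0.01,-0.03,1.38,0,0,-0.005],[0.5,-0.01,-0.03,1.38,0,0,-0.005],[0.5,-0.01,-0.03,1.38,0,0,-0.005],[0,0,0,0,0,0,0],[0,0,0,0,0,0,0],[0,0,0,0,0,0,0],[0,0,0,0,0,0,0]],
])

```text
time_s: 17.9
ee_pos: [568.1, 207.2, 104.1]
ee_rot: [167.3, 27.2, 71.9]
force: [1.0, 0.2, -2.7]
gripper_width: 14.1
```

```bash
python3 -c "
from h import *
rep(0,-1)
d=grab('top','t1')
cv2.imwrite('pics/t1c.png',cv2.resize(cv2.imread('pics/t1.png')[120:240,180:340],None,fx=4,fy=4,interpolation=cv2.INTER_CUBIC))"
```

```text
ang 68.2 rad 53.8 h -14.8 tool err rv deg [ 0.  -0.2 -1.2] q [ 33.4  32.7  89.4 -28.   73.7  60.2] F [ 1.   0.2 -2.7] w 14.1 t 17.9
```

View pics/t1c.png

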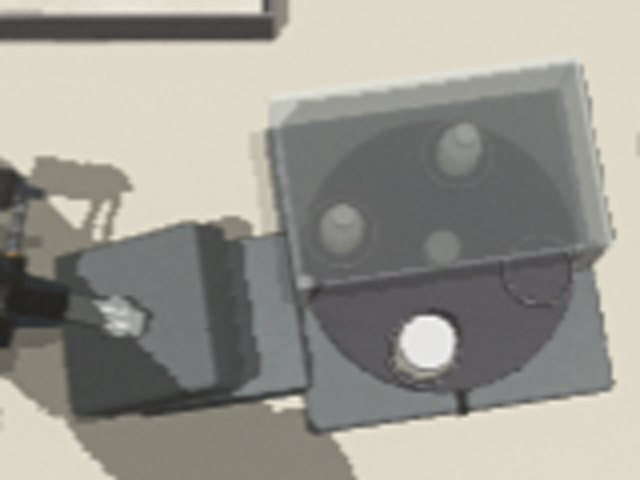

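The picture shows the pot out in the open front at crop px (427,342), about 20° short of the mark, with the vials upright. That matches the ~116° of crank still to go.

>>> move_arm([
  [[0,-0.06,-0.82,0,0,0,-0.157],[0,-0.06,-0.82,0,0,0,-0.157],[0,-0.06,-0.82,0,0,0,-0.157],[0,-0.06,-0.82,0,0,0,-0.157],[0,-0.06,-0.82,0,0,0,-0.157],[0,-0.06,-0.82,0,0,0,-0.157],[0,-0.06,-0.82,0,0,0,-0.157],[0,-0.06,-0.82,0,0,0,-0.157],[0,-0.06,-0.82,0,0,0,-0.157],[0,-0.06,-0.82,0,0,0,-0.157],[0,-0.06,-0.82,0,0,0,-0.157],[0,-0.06,-0.82,0,0,0,-0.157]],
])

```text
time_s: 19.45
ee_pos: [498.6, 154.9, 128.3]
ee_rot: [-149.8, 0.8, -173.6]
force: [2.2, -2.8, -2.6]
gripper_width: 13.8
```

>>> move_arm([
  [[0,0,0,0,0,0,0],[0,0,0,0,0,0,0],[0.5,0,0,0,0,0,0],[0.5,0,0,0,0,0,0],[0.5,0,0,0,0,0,0]],
])

```text
time_s: 20.08
ee_pos: [499.0, 156.0, 128.7]
ee_rot: [-149.9, 1.1, -173.9]
force: [0.2, 0.3, -0.3]
gripper_width: 41.1
```

```bash
python3 -c "
from h import *
np.set_printoptions(precision=1,suppress=True)
rep(0,-1)
d=grab('top','t2'); e=grab('scene','s2')
for d,(r0,r1,c0,c1) in((d,(185,232,255,335)),(e,(165,225,160,270))):
    g=cv2.cvtColor(d['color'],cv2.COLOR_RGB2GRAY); m=(g>195).astype(np.uint8); M=np.zeros_like(m); M[r0:r1,c0:c1]=m[r0:r1,c0:c1]
    k,l,st,ce=cv2.connectedComponentsWithStats(M)
    for i in range(1,k):
        if st[i,4]>40: print(st[i],ce[i],'at z=86',onplane(d,[ce[i]],86),'depth',np.median(cloud(d)[l==i],0))
A=cv2.resize(cv2.imread('pics/s2.png')[150:270,160:330],None,fx=4,fy=4,interpolation=cv2.INTER_CUBIC)
B=cv2.resize(cv2.imread('pics/t2.png')[120:240,240:340],None,fx=4,fy=4,interpolation=cv2.INTER_CUBIC)
cv2.imwrite('pics/c2.png',cv2.resize(np.hstack([B,A]),(800,356)))"
```

```text
ang 177.9 rad 55.6 h -14.0 tool err rv deg [-0.1 -0.  -0.1] q [ 33.   24.7 100.2 -28.7  71.3 -49.6] F [ 0.2  0.3 -0.3] w 41.1 t 20.075
[255 185  80  47 795] [308.1 222. ] at z=86 [[ 490.6 -139.5   86. ]] depth [ 487.  -166.4    0.2]
[289 199  13  13 131] [295.  205.3] at z=86 [[ 541.3 -101.    86. ]] depth [ 541.7 -101.2   86.4]
```

View pics/c2.png

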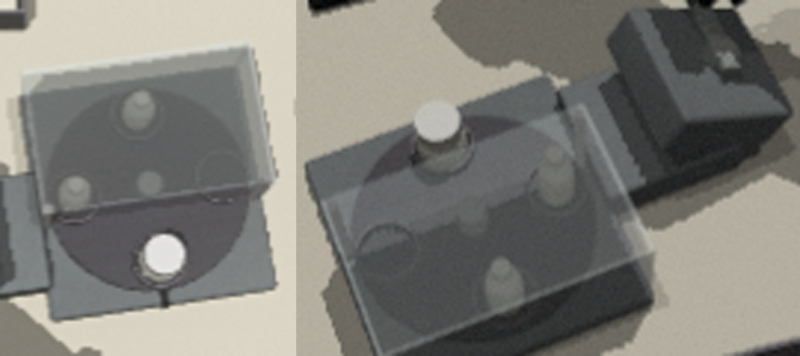

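The pot's cap centre is at (541.3,-101), height 86. That is within 2 mm of the initial front ring at (540.6,-102.5) and in line with the mark. The vials are upright. Now I retract along the crank axis and move over the pot.

```bash
python3 - <<'E'
from h import *
p,R0,s=pose(); p1=p+90*n
P=np.array([541.3,-101.2,86])
R1=Ro.from_euler('xyz',[180,0,188],degrees=True)
plan(P+[0,0,75],R1,12,1,p1,R0)
E
```

```text
12 [[1, -0.13, -2.01, 1.61, -0.044, 0.001, -0.003], [1, -0.12, -2.08, 1.52, -0.044, 0.001, -0.003], [1, -0.12, -2.14, 1.42, -0.044, 0.001, -0.003], [1, -0.11, -2.2, 1.33, -0.044, 0.001, -0.003], [1, -0.11, -2.26, 1.23, -0.044, 0.001, -0.003], [1, -0.1, -2.31, 1.13, -0.044, 0.001, -0.003], [1, -0.09, -2.36, 1.03, -0.044, 0.001, -0.003], [1, -0.09, -2.4, 0.92, -0.044, 0.001, -0.003], [1, -0.08, -2.44, 0.82, -0.044, 0.001, -0.003], [1, -0.07, -2.47, 0.71, -0.044, 0.001, -0.003], [1, -0.07, -2.5, 0.6, -0.044, 0.001, -0.003], [1, -0.06, -2.53, 0.49, -0.044, 0.001, -0.003]]
```

>>> move_arm([
  [[0.5,0,0,-2,0,0,0],[0.5,0,0,-3.2,0,0,0],[0.5,0,0,-3.2,0,0,0],[0.7,0,0,0,0,0,0]],
])

```text
time_s: 20.68
ee_pos: [492.7, 198.5, 202.8]
ee_rot: [-149.9, 1.0, -173.9]
force: [-0.3, -0.5, -1.0]
gripper_width: 52.9
```

>>> move_arm([
  [[1,-0.13,-2.0,0.8,-0.044,0,-0.003],[1,-0.12,-2.1,0.8,-0.044,0,-0.003],[1,-0.12,-2.1,0.9,-0.044,0,-0.003],[1,-0.11,-2.2,1.0,-0.044,0,-0.003],[1,-0.11,-2.3,1.0,-0.044,0,-0.003],[1,-0.1,-2.3,1.0,-0.044,0,-0.003],[1,-0.09,-2.4,1.0,-0.044,0,-0.003],[1,-0.09,-2.4,0.92,-0.044,0,-0.003],[1,-0.08,-2.4,0.82,-0.044,0,-0.003],[1,-0.07,-2.5,0.71,-0.044,0,-0.003],[1,-0.07,-2.5,0.6,-0.044,0,-0.003],[1,-0.06,-2.5,0.5,-0.044,0,-0.003]],
])

```text
time_s: 22.18
ee_pos: [530.3, -104.9, 163.9]
ee_rot: [179.2, -0.9, -172.0]
force: [0.8, 0.3, 0.4]
gripper_width: 91.1
```

```bash
python3 - <<'E'
from h import *
P=np.array([541.3,-101.2,86]); print(monitor.state()['qpos'].round(1))
R1=Ro.from_euler('xyz',[180,0,188],degrees=True)
plan(P+[0,0,50],R1,5,1)
E
```

```text
[ -12.7   18.    97.8    0.5   65.4 -110.9]
5 [[1, -0.24, 0.03, 0.55, 0.003, -0.003, -0.0], [1, -0.24, 0.04, 0.55, 0.003, -0.003, -0.0], [1, -0.23, 0.04, 0.56, 0.003, -0.003, -0.0], [1, -0.23, 0.04, 0.56, 0.003, -0.003, -0.0], [1, -0.23, 0.04, 0.56, 0.003, -0.003, -0.0]]
```

>>> move_arm([
  [[1,-0.24,0.03,0.5,0.003,-0.003,0],[1,-0.24,0.04,0.5,0.003,-0.003,0],[1,-0.23,0.04,0.5,0.003,-0.003,0],[1,-0.23,0.04,0.5,0.003,-0.003,0],[1,-0.23,0.04,0.5,0.003,-0.003,0],[1,0,0,0,0,0,0]],
])

```text
time_s: 22.92
ee_pos: [539.1, -100.0, 134.0]
ee_rot: [180.0, -0.4, -172.1]
force: [-0.3, 0.5, -0.4]
gripper_width: 91.3
```

```bash
python3 - <<'E'
from h import *
P=np.array([541.3,-101.2,86])
p,R0,s=pose(); print(p,s['ee_rot'])
d=grab('wrist','w3'); g=cv2.cvtColor(d['color'],cv2.COLOR_RGB2GRAY)
f,_=cv2.projectPoints(np.array([P,P-[0,0,56]]),d['rvec'],d['tvec'],d['camera_matrix'],d['dist_coeffs']); print(f.reshape(-1,2))
C=cloud(d); m=(abs(C[...,2]-86)<4)&(np.hypot(C[...,0]-P[0],C[...,1]-P[1])<35); q=C[m]; print(m.sum(),q.min(0),q.max(0),np.median(q,0), cv2.minEnclosingCircle(q[:,:2].astype(np.float32)))
R1=Ro.from_euler('xyz',[180,0,188],degrees=True)
plan(np.array([P[0],P[1],52]),R1,6,1)
E
```

```text
[539.1095186  -99.95669712 133.96930685] [ 179.97719619   -0.36646763 -172.12764472]
[[253.26736913 220.75116772]
 [253.97658888 199.5928219 ]]
2423 [ 518.48063659 -121.68686016   82.06016711] [559.42969729 -81.04590686  87.81977413] [ 538.10399933 -101.36045302   85.84198955] ((539.03271484375, -101.34329223632812), 20.843631744384766)
6 [[1, -0.04, -0.02, 1.37, 0.0, -0.001, -0.0], [1, -0.04, -0.02, 1.37, 0.0, -0.001, -0.0], [1, -0.04, -0.02, 1.37, 0.0, -0.001, -0.0], [1, -0.04, -0.02, 1.37, 0.0, -0.001, -0.0], [1, -0.03, -0.02, 1.37, 0.0, -0.001, -0.0], [1, -0.03, -0.02, 1.37, 0.0, -0.001, -0.0]]
```

View pics/w3.png

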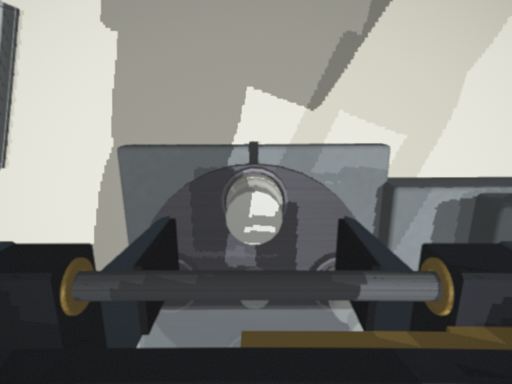

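The wrist view shows the pot at (254,218), in line with the mark at (254,150) and centred between the open fingers. Descend and grip.

>>> move_arm([
  [[1,-0.02,0.01,1.3,0,-0.001,0],[1,-0.02,0.01,1.3,0,-0.001,0],[1,-0.01,0.02,1.3,0,-0.001,0],[1,-0.01,0.01,1.3,0,-0.001,0],[1,-0.01,0.01,1.3,0,-0.001,0],[1,0,0,1.0,0,0,0],[1,0,0,0,0,0,0],[0,0,0,0,0,0,0],[0,0,0,0,0,0,0],[0,0,0,0,0,0,0],[0,0,0,0,0,0,0]],
], force=20)

```text
time_s: 24.35
ee_pos: [540.2, -99.7, 54.5]
ee_rot: [-180.0, 0.0, -172.2]
force: [0.1, -0.5, -0.2]
gripper_width: 54.1
```

```bash
python3 - <<'E'
from h import *
p,R0,s=pose(); print(p,s['ee_rot'],s['force'],s['gripper_width'],s['qpos'].round(1))
E
```

```text
[540.17227252 -99.6886172   54.5213085 ] [-1.79984013e+02  4.61053973e-02 -1.72157650e+02] [ 0.08751326 -0.46083009 -0.18050618] 54.07276536538976 [ -11.7   24.6  105.5    0.    49.8 -109.5]
```

Still closing; wait, then lift straight up slowly.

>>> move_arm([
  [[0,0,0,0,0,0,0],[0,0,0,0,0,0,0],[0,0,0,0,0,0,0],[0,0,0,-0.6,0,0,0],[0,0,0,-0.8,0,0,0],[0,0,0,-1.5,0,0,0],[0,0,0,-2,0,0,0],[0,0,0,-2,0,0,0],[0,0,0,-2,0,0,0],[0,0,0,0,0,0,0]],
])

```text
time_s: 25.6
ee_pos: [540.9, -99.9, 151.3]
ee_rot: [-179.9, 0.3, -172.2]
force: [0.3, 0.1, -0.8]
gripper_width: 43.3
```

```bash
python3 - <<'E'
from h import *
p,R0,s=pose(); print(p,s['ee_rot'],s['force'],s['gripper_width'],s['qpos'].round(1))
b=load('t0')
# tray refinement: corners (rim) on z=18, dark outline in original top view
g=cv2.cvtColor(b['color'],cv2.COLOR_RGB2GRAY); C=cloud(b)
m=((g<165)).astype(np.uint8); M=np.zeros_like(m); M[198:262,352:410]=m[198:262,352:410]
M=cv2.morphologyEx(M,cv2.MORPH_CLOSE,np.ones((3,3)))
cs,_=cv2.findContours(M,cv2.RETR_EXTERNAL,cv2.CHAIN_APPROX_NONE); c=max(cs,key=cv2.contourArea)
box=cv2.boxPoints(cv2.minAreaRect(c)); w=onplane(b,box,18); print(w,w.mean(0),[np.linalg.norm(w[i]-w[(i+1)%4]) for i in range(4)])
T=w.mean(0); R1=Ro.from_euler('xyz',[180,0,168],degrees=True)
plan(np.array([T[0],T[1],p[2]+10]),R1,12,0)
E
```

```text
[540.89985115 -99.85519161 151.3409035 ] [-179.89630623    0.28472026 -172.15411563] [ 0.2780322   0.07393066 -0.84450544] 43.25406034544357 [ -11.7   18.7   98.7   -0.    62.3 -109.5]
[[ 410.07517534 -309.2814554    18.        ]
 [ 553.66235261 -333.5743081    18.        ]
 [ 538.67705559 -451.73046632   18.        ]
 [ 394.7495501  -425.25164285   18.        ]] [ 474.29103341 -379.95946817   18.        ] [np.float64(145.62767651676225), np.float64(119.10263158623938), np.float64(146.34293604064135), np.float64(116.97845598989585)]
12 [[0, 0.87, -2.24, -0.08, -0.0, 0.0, 0.029], [0, 0.8, -2.26, -0.08, -0.0, 0.0, 0.029], [0, 0.74, -2.28, -0.08, -0.0, 0.0, 0.029], [0, 0.67, -2.3, -0.08, -0.0, 0.0, 0.029], [0, 0.6, -2.32, -0.08, -0.0, 0.0, 0.029], [0, 0.54, -2.34, -0.08, -0.0, 0.0, 0.029], [0, 0.47, -2.35, -0.08, -0.0, 0.0, 0.029], [0, 0.4, -2.37, -0.08, -0.0, 0.0, 0.029], [0, 0.33, -2.38, -0.08, -0.0, 0.0, 0.029], [0, 0.26, -2.38, -0.08, -0.0, 0.0, 0.029], [0, 0.2, -2.39, -0.08, -0.0, 0.0, 0.029], [0, 0.13, -2.4, -0.08, -0.0, 0.0, 0.029]]
```

>>> move_arm([
  [[0,0.87,-2.24,0,0,0,0.029],[0,0.8,-2.26,0,0,0,0.029],[0,0.74,-2.28,0,0,0,0.029],[0,0.67,-2.3,0,0,0,0.029],[0,0.6,-2.32,0,0,0,0.029],[0,0.54,-2.34,0,0,0,0.029],[0,0.47,-2.35,0,0,0,0.029],[0,0.4,-2.37,0,0,0,0.029],[0,0.33,-2.38,0,0,0,0.029],[0,0.26,-2.38,0,0,0,0.029],[0,0.2,-2.0,0,0,0,0.029],[0,0,0,0,0,0,0]],
])

```text
time_s: 27.1
ee_pos: [472.9, -357.5, 144.8]
ee_rot: [179.7, -0.4, 169.0]
force: [-0.3, 0.4, -0.3]
gripper_width: 42.9
```

```bash
python3 - <<'E'
from h import *
p,R0,s=pose(); print(p,s['ee_rot'],s['force'],s['gripper_width'],s['qpos'].round(1))
d=grab('wrist','w4'); e=grab('top','t4')
R1=Ro.from_euler('xyz',[180,0,168],degrees=True)
plan(np.array([474,-380,60]),R1,6,0)
E
```

```text
[ 472.8767262  -357.45849884  144.83344189] [179.73491587  -0.36076081 169.01423206] [-0.34242317  0.37337019 -0.3111672 ] 42.94646524576412 [-3.820e+01  2.300e+01  9.290e+01  1.000e-01  6.460e+01 -1.173e+02]
6 [[0, -0.1, -0.4, 1.41, 0.001, -0.001, 0.003], [0, -0.1, -0.39, 1.41, 0.001, -0.001, 0.003], [0, -0.1, -0.39, 1.41, 0.001, -0.001, 0.003], [0, -0.1, -0.39, 1.41, 0.001, -0.001, 0.003], [0, -0.1, -0.39, 1.42, 0.001, -0.001, 0.003], [0, -0.1, -0.39, 1.42, 0.001, -0.001, 0.003]]
```

View pics/w4.png

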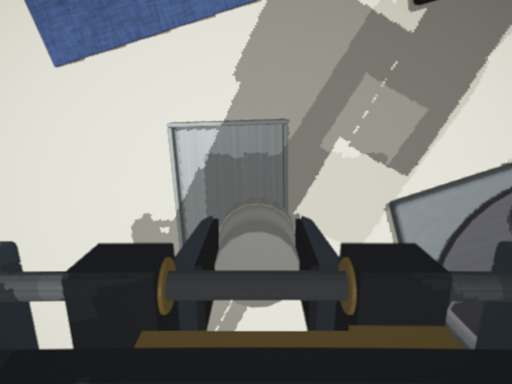

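The tray rim is at columns 170–288 and the pot is held upright at about (257,240), so the remaining ~22 mm toward −y matches the plan. Now lower it.

>>> move_arm([
  [[0,-0.1,-0.8,0.5,0,0,0.003],[0,-0.1,-0.8,1.0,0,0,0.003],[0,-0.1,-0.5,1.4,0,0,0],[0,0,-0.2,1.5,0,0,0],[0,0,0,1.5,0,0,0],[0,0,0,1.5,0,0,0],[0,0,0,1.2,0,0,0],[0,0,0,0.6,0,0,0],[0,0,0,0,0,0,0]],
])

```text
time_s: 28.32
ee_pos: [471.0, -377.2, 44.7]
ee_rot: [179.6, -0.5, 168.9]
force: [0.4, -0.2, -1.0]
gripper_width: 43.3
```

```bash
python3 - <<'E'
from h import *
p,R0,s=pose(); print(p,s['ee_rot'],s['force'],s['gripper_width'])
E
```

```text
[ 471.04868875 -377.2340338    44.71491071] [179.56502109  -0.54204734 168.90709238] [ 0.36233669 -0.1579385  -1.02429474] 43.29467020861956
```

>>> move_arm([
  [[0,0,0,0.5,0.003,0,0],[0,0,0,0.4,0.003,0,0],[0,0,0,0.3,0,0,0],[0,0,0,0.2,0,0,0],[0,0,0,0,0,0,0]],
])

```text
time_s: 28.95
ee_pos: [471.9, -377.8, 31.2]
ee_rot: [-180.0, -0.4, 168.9]
force: [-0.2, -0.6, -0.2]
gripper_width: 43.1
```

>>> move_arm([
  [[0,0,0,0.15,0,0,0],[0,0,0,0.15,0,0,0],[0,0,0,0.1,0,0,0]],
])

```text
time_s: 29.32
ee_pos: [471.9, -378.0, 28.5]
ee_rot: [-180.0, -0.4, 168.9]
force: [-2.9, 1.0, 9.1]
gripper_width: 43.1
```

Contact is felt (9 N up) at the expected height of 28.5 mm. Open just enough, then lift away.

>>> move_arm([
  [[0.7,0,0,0,0,0,0],[0.7,0,0,0,0,0,0],[0.7,0,0,0,0,0,0],[0.7,0,0,0,0,0,0],[0.7,0,0,-1,0,0,0],[0.7,0,0,-2,0,0,0],[0.7,0,0,-3,0,0,0],[0.7,0,0,-4,0,0,0],[0.7,0,0,-4,0,0,0],[0.7,0,0,0,0,0,0],[0.7,0,0,0,0,0,0]],
])

```text
time_s: 30.7
ee_pos: [473.0, -378.2, 175.7]
ee_rot: [-179.9, -0.2, 168.9]
force: [0.9, -0.0, -0.5]
gripper_width: 63.9
```

```bash
python3 - <<'E'
from h import *
np.set_printoptions(precision=1,suppress=True)
p,R0,s=pose(); print(p,s['force'],s['qvel'],s['time_s'])
d=grab('wrist','w5'); C=cloud(d); q=C[(abs(C[...,2]-60)<5)&(np.hypot(C[...,0]-472,C[...,1]+378)<40)]
print('pot top',len(q),np.median(q,0),cv2.minEnclosingCircle(q[:,:2].astype(np.float32)),'tilt n',np.linalg.svd(q-q.mean(0))[2][2])
e=RD.T@(np.median(q,0)-[474,-380,0]); print('tray-frame offset',e)
grab('scene','s5')
a=cv2.imread('pics/w5.png');b=cv2.imread('pics/s5.png'); cv2.imwrite('pics/f.png',cv2.resize(np.hstack([a,b]),(800,300)))
E
```

```text
[ 473.  -378.2  175.7] [ 0.9 -0.  -0.5] [-0.  -1.  -1.5  0.   0.1 -0. ] 30.7
pot top 1522 [ 469.7 -377.2   59.9] ((470.4713134765625, -377.6698913574219), 20.944852828979492) tilt n [-0.  0.  1.]
tray-frame offset [-3.9  3.4 59.9]
```

View pics/f.png

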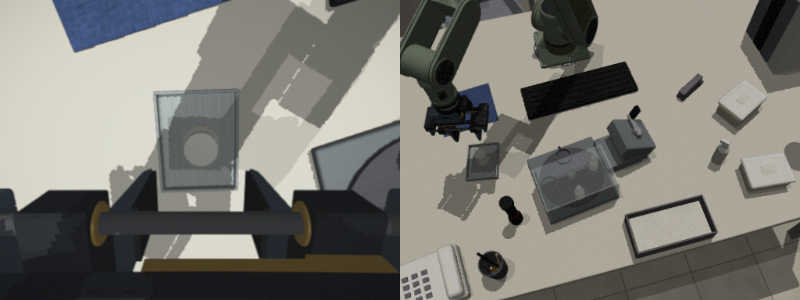

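The pot stands upright in the tray: its top is at z = 60 mm, it is about 5 mm from the tray centre, and it sits at (201,148) in the wrist panel. The gripper is clear, and the torch, spray bottle and vials are standing.

```bash
python3 -c "
from workcell import job; print(job.job_done())"
```

```text
the job is handed in; nothing more can be done
None
```

The pot now stands upright in the steel tray and the job is handed in; it reports no verdict.

- **Winding:** I wound the crank about +533° to +540° in three gripped strokes with two regrasps. The pot stopped about 2 mm from the measured opening and stood still there before I lifted it.
- **Placing:** I felt the pot touch the tray floor (9 N upward at the expected height), let go and backed off to about 176 mm.
- **Last checks:** The pot's top is level at z = 60 mm (a 4 mm floor plus the 56 mm pot), about 5 mm from the tray's centre. The gripper touches nothing, the bystanders stand, and about 31 s were used.
- **Disagreements:** The hub estimate from the first two pictures was off by about 4 mm, which I corrected with the wrist camera. By the tool angle the crank ended up to 7° short, about 1.5 mm at the pot and well within the 12 mm allowed. The first ring fix from the scene camera differed from the top view by 8 mm, so I used the top view, and it matched the mark and the pot's later position.

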